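Hold a stop block square in the corner of a setting nest

TASK

Pick up the loose black stop block and lower it into the blue-lipped setting nest so that it lies flat on the nest's floor, its long side towards the side stop and the end away from its thumb screw towards the end stop. Push it into the corner until it bears flush against the side stop and the end stop at the same time, without ramming it, and finish still gripping the block and pressing it firmly against both stops: do not let go. Leave the other things on the bench where they are.

Things in the scene. Friction and masses are not known exactly. Their poses are not given: they have to be found in the camera images.
- stop_block: Loose black block 40 (its x) x 85 (its y) x 27 mm high, 0.16 to 0.3 kg. Origin: centre of its underside. On top, 30 mm from the origin towards its -y end, stands a thumb screw with a round head 20 mm across, top 49 mm above the underside. Grip across the 40 mm width, at or up to 10 mm to the +y side of the origin.
- thumb_screw (a point): Centre of the top of the block's thumb screw, 49 mm above the block's underside.
- nest: Fixed aluminium plate 160 (x) x 170 (y) x 10 mm; origin: centre of underside, floor at z = 10 mm. Blue lips, 10 mm wide, 8 mm above the floor, along the -x and -y edges; stops at the +x and +y sides. Clear floor: x -70 to +45, y -75 to +55 mm. Block in the corner: axes as the nest's (same directions), its origin at x +25, y +12.5, z +10 mm in the nest's frame.
- side_stop: Two dark steel lugs on the nest, each 22 mm long (y), 16 mm thick, 14 mm high above the floor, 44 mm gap between them for a finger. Contact faces look to the nest's -x. Origin: on the nest's floor, in the plane of the contact faces, middle of the gap (nest x +45, y +17.5 mm). Axes as the nest's. Rigid.
- end_stop: Dark steel bar on the nest, 44 mm long (x), 16 mm thick, 14 mm high above the floor. Contact face looks to the nest's -y. Origin: on the nest's floor, in the plane of the contact face, middle of its length (nest x +12, y +55 mm). Axes as the nest's. Rigid. Friction of block on floor and stops is high (about 1): bearing down hard can hold the block short of a stop.
- toggle_fixture: Fixed toggle clamp on a white plate 130 (x) x 80 (y) mm, standing on the bench between the block and the nest; its red handle reaches 144 mm above the bench: carry the block over or round it. Origin: centre of its underside. It stays in the same place.
- relay_box_7: Bystander: loose grey cardboard box in film, 108 x 136 x 48 mm, origin at the centre of its underside.
- tape_roll_brown: Bystander: loose brown tape roll lying flat, 104 mm across, 48 mm high, origin at the centre of its underside.
There are look-alikes about, which are no part of the job. There is more than one size of the stop_block; the job needs the larger.

How it is judged (in metres and radians):
On the way:
1. the block has been lowered flat onto the nest's floor, inside the lips (x of stop_block in the frame of nest between -0.05 and 0.03 m and y of stop_block in the frame of nest between -0.04 and 0.018 m and z of stop_block in the frame of nest below 0.013 m and angle between stop_block's own z axis and vertical below 0.06 rad), for 0.2 s.
At the end, for the whole second after the job is handed in: block flat on the nest floor (within 3 mm, tilt under 0.06 rad), thumb screw away from the end stop, long side within 0.035 rad of parallel to the side stop, pressing over 2 N on the side stop and over 2 N on the end stop at once, at rest, still held by the fingers (over 3 N) (all of step 1 and contact force between stop_block and side_stop above 2 N and contact force between stop_block and end_stop above 2 N and angle between the y axis of stop_block and the y axis of nest, either way round below 0.035 rad and y of thumb_screw in the frame of nest below 0 m and contact force between the fingers and stop_block above 3 N and linear speed of stop_block below 0.01 m/s); the arm keeps its last pose, push and grip.
It fails at once if the block is rammed against a stop with over 60 N (contact force between stop_block and side_stop above 60 N or contact force between stop_block and end_stop above 60 N).
It fails at once if the grey box or the brown tape roll is shifted by more than 30 mm (distance of any of relay_box_7, tape_roll_brown from where it was at the start of the episode above 0.03 m).
It also fails if it takes over 72 s, if anything falls off the work surface, if the arm or the gripper's body presses on something with over 40 N, if the wrist force passes 120 N, or if a joint passes its speed limit or range.

ROBOT

A 6-joint arm with a two-finger parallel gripper is mounted at the origin on a cart in front of the work surface, level with it; the furniture and walls round the work are solid. World frame = base frame: x ahead of the robot, y to its left, z up, the work surface at z = 0. Lengths are in m, angles in degrees, forces in N, time in s.
With the tool pointing down it reaches from about 0.3 to 0.75 m from the base axis. Payload 8.5 kg.
Tool frame: the origin (TCP) lies at the very end of the fingers, on their centre line; the grasp point (between the pads) lies 19 mm behind it; z points along the fingers, y is the direction in which the jaws open and shut (so a half turn about z gives the same grasp; the last joint's range is limited). The gripper opens to 85 mm and grips with 20 to 120 N. Pads are 22 mm wide; open, the fingers measure 114 mm over their backs; the gripper's body (76 mm by 85 mm) begins 54 mm behind the grasp point. The pads swing forward as they close: fully open they stand 13 mm farther back than shut.
Start: joints at [56.534, 21.807, 74.336, -0, 83.858, -12.336], TCP at [0.198, 0.513, 0.231] pointing down, gripper open.
Joint ranges: [-178.18, 178.18], [-50.72, 133.34], [12.68, 142.11], [-81.47, 261.47], [9.98, 163.14], [-165.26, 165.26]. Speed limits (degrees/s): [136.94, 136.94, 180, 180, 180, 180].

INTERFACE

Orientations are given as a 3x3 rotation matrix whose columns are the frame's x, y, z axes.
In Python, from rig import env, vision, close_job, spotter gives the robot as it stands. The module is installed in compiled form; this text tells all that it offers.
- The arm moves only by the tool jog_arm, never from a script. Its argument "plan" is a list that holds one entry, the list of rows, each a list of 6 numbers: the shift along the tool's x, y, z in units of 40 mm (1.0 is 40 mm), then the turn, a rotation vector about the tool's x, y, z in units of 0.15 rad (1.0 is 0.15 rad). A call has 1 to 10 rows; each row shifts and turns the commanded pose from where the row before left it, along the tool's axes as they then stand; what a row does not reach is not made up. A row lasts 1/10 s, in which the tool goes at most 50 mm and 8.59 degrees, less where a joint would pass 70% of its speed; a pose out of reach is approached as far as the arm can. A call with a number of a shift or a turn outside -1 to 1 is refused whole. A call with a gripper value outside its range is refused whole. "grip" is the opening, from -1 (shut) to 1 (fully open), set as the call begins (left out, the last holds). The fingers move at their own pace and stop on an object; "squeeze" is the grip in N (left out, the last holds). Time passes only in rows, so rows that do not move let the fingers close. It gives the time, the measured TCP pose, the force and the opening at its end, in the units of the state.
- env.observe(): the state, without advancing time (a new reading comes with each control period).
- vision.get_image(name): name is "scene" or "top"; returns (picture, depth): 384x512x3 uint8, red, green, blue; 384x512 float32, m along the optical axis (not along the pixel's ray), 0 where there is no reading.
- vision.camera_info(name): a dict with "fx", "fy", "cx", "cy" (pixels), "k1" (the pictures are not rectified: a ray, as slopes to the right and down, at radius r is drawn at 1 + k1 r^2 times it, then the intrinsics apply), "rvec" (rotation vector, rad) and "tvec" (3), from world to camera coordinates, as OpenCV has them. Camera axes: x right, y down, z forward; pixel columns grow to the right and rows downward; lengths in m; the calibration is good to about 2 mm. A picture is of the moment at which its call begins. camera_info takes no time and is no camera call.
- close_job(): hands the job in, once; it reports no verdict.
Trained networks look in the newest picture that a camera, given by its name, has taken for a name from the list of things; names that differ only in an ending like _2 or _b are one class to them, and where a whole thing is asked for, a point or a joint stands for the part that bears it (a point fixed in the world has none). Each returns a list of dicts, best first, with "score" (0 to 1); they miss things now and then, are a little off and sometimes report something else, mostly with a low value. They report only what shows in the picture. A call takes as long as a camera call. They do not tell look-alikes from the thing itself.
- spotter.trace(camera, query): "pixels" (384x512 bool, what is visible of it) and "rect" ([left, top, right, bottom] in pixels, round what is visible of it).
The state is a dict: "time_s": time; "q": joint angles; "qvel": joint speeds; "joint_efforts": joint torques, N m; "position": TCP position; "tool_rot": TCP orientation; "ft_force": force on the tool from outside, world axes, zero at the start; "wrist_torque": the same for the moment, N m; "grip_width": finger opening in m.
Only numpy, scipy, OpenCV 4.12 (cv2) and the standard library are available. Lean on these libraries where they do the work, as an engineer would, in place of code of your own. Each camera call takes 0.05 s, during which the arm holds its last target.

## Working session

There is one attempt and no reset: what is moved stays moved. The work goes in short steps, Python scripts to look and compute and a tool call to move; the robot and the scene stay as the last step left them, time stands still between calls to the robot, and variables do not carry over. Pictures are saved under pics/ and viewed, and the job is handed in when it is done.

Besides the shell and the picture viewer there is one more tool, called after "Request:" by a JSON object that holds its "op" and its "data". jog_arm: Moves the arm, as the interface text tells. Its arguments: {"type":"object","properties":{"plan":{"type":"array"},"grip":{"type":"number"},"squeeze":{"type":"number"}},"required":["plan"]}

```bash
mkdir -p pics
cat > h.py <<'E'
import numpy as np, cv2
from rig import env, vision, close_job, spotter
def cam(n):
    c=vision.camera_info(n); R=cv2.Rodrigues(np.array(c["rvec"],float))[0]; return c,R,np.array(c["tvec"],float).ravel()
def cloud(n,depth):
    c,R,t=cam(n)
    K=np.array([[c["fx"],0,c["cx"]],[0,c["fy"],c["cy"]],[0,0,1]])
    v,u=np.mgrid[0:384,0:512]
    p=np.stack([u,v],-1).reshape(-1,1,2).astype(float)
    s=cv2.undistortPoints(p,K,np.array([c["k1"],0,0,0.])).reshape(384,512,2)
    P=np.dstack([s[...,0]*depth,s[...,1]*depth,depth])
    return (P-t)@R   # R^T(P-t)
def proj(n,X):
    c,R,t=cam(n)
    K=np.array([[c["fx"],0,c["cx"]],[0,c["fy"],c["cy"]],[0,0,1]])
    return cv2.projectPoints(np.array(X,float).reshape(-1,1,3),np.array(c["rvec"],float),t,K,np.array([c["k1"],0,0,0.]))[0].reshape(-1,2)
E
python3 - <<'E'
from h import *
s=env.observe(); print(s)
for n in("scene","top"):
    im,d=vision.get_image(n); np.savez(f"/tmp/{n}.npz",im=im,d=d); cv2.imwrite(f"pics/{n}0.png",im[...,::-1])
    for q in ("stop_block","nest","side_stop","end_stop","toggle_fixture","thumb_screw","relay_box_7","tape_roll_brown"):
        r=spotter.trace(n,q); W=cloud(n,d)
        for k,o in enumerate(r):
            m=o["pixels"]&(d>0); print(n,q,round(o["score"],2),np.round(o["rect"]),m.sum(),np.round(np.median(W[m],0),3) if m.any() else '')
            np.save(f"/tmp/{n}_{q}_{k}.npy",o["pixels"])
print(env.observe()["time_s"])
E
```

```text
{'time_s': 0.0, 'q': array([ 5.65329509e+01,  2.18400812e+01,  7.43860223e+01, -3.61973992e-04,
        8.38584352e+01, -1.23372267e+01]), 'qvel': array([-0.09046909, -0.04620933, -0.02064118,  0.02217551,  0.03412391,
        0.03088563]), 'joint_efforts': array([ 8.68121024e-04, -4.48473215e+01, -2.31277478e+01, -1.61988928e-04,
        4.82035000e-03, -4.74501496e-05]), 'position': array([0.19811   , 0.51275475, 0.23071284]), 'tool_rot': array([[-9.32766151e-01,  3.60481142e-01, -8.08422854e-04],
       [ 3.60481916e-01,  9.32765386e-01, -1.23431171e-03],
       [ 3.09122761e-04, -1.44274600e-03, -9.99998911e-01]]), 'ft_force': array([-0.61966868, -0.21865484,  0.86225002]), 'wrist_torque': array([ 0.0430575 , -0.02624805, -0.02616571]), 'grip_width': 0.0853806914474384}
scene stop_block 0.72 [292. 166. 311. 188.] 224 [0.449 0.003 0.019]
scene stop_block 0.67 [243. 149. 270. 176.] 503 [ 0.556 -0.068  0.025]
scene nest 0.79 [262. 225. 350. 286.] 4671 [0.522 0.298 0.01 ]
scene nest 0.54 [187. 156. 225. 195.] 1198 [0.7   0.006 0.045]
scene side_stop 0.53 [270. 242. 284. 274.] 172 [0.
[... 362 characters left out ...]
cene relay_box_7 0.25 [260. 226. 350. 286.] 4620 [0.521 0.298 0.01 ]
scene tape_roll_brown 0.75 [188. 126. 227. 155.] 788 [ 0.694 -0.222  0.035]
top stop_block 0.81 [304. 183. 335. 214.] 408 [ 0.553 -0.076  0.026]
top stop_block 0.74 [285. 231. 307. 247.] 261 [ 0.448 -0.007  0.02 ]
top nest 0.68 [158. 177. 226. 243.] 3551 [0.519 0.285 0.01 ]
top thumb_screw 0.72 [306. 185. 336. 216.] 464 [ 0.55  -0.076  0.026]
top thumb_screw 0.6 [283. 230. 312. 248.] 287 [ 0.448 -0.007  0.02 ]
top relay_box_7 0.93 [288. 124. 334. 167.] 1817 [ 0.706 -0.042  0.045]
top relay_box_7 0.2 [307. 183. 334. 215.] 445 [ 0.552 -0.076  0.026]
top tape_roll_brown 0.72 [367. 127. 407. 170.] 922 [ 0.691 -0.252  0.046]
0.9
```

Run:
```python
from h import *
im=cv2.imread("pics/top0.png"); cv2.imwrite("pics/top_c.png",cv2.resize(im[110:280,140:340],None,fx=4,fy=3.5,interpolation=cv2.INTER_CUBIC)[:595])
im=cv2.imread("pics/scene0.png"); cv2.imwrite("pics/scene_c.png",cv2.resize(im[130:300,180:380],None,fx=4,fy=3.5,interpolation=cv2.INTER_CUBIC)[:595])
for n in("scene","top"): print(cam(n))
```

```text
({'fx': 389.4865406279015, 'fy': 389.4865406279015, 'cx': 257.0820457991682, 'cy': 190.46146823736476, 'k1': -0.12003551304574238, 'rvec': array([ 0.19917338,  2.68803677, -1.4661633 ]), 'tvec': array([ 0.5608852 , -0.05945495,  1.1127146 ])}, array([[-0.98890402,  0.14854037,  0.00214522],
       [ 0.07861911,  0.53554824, -0.84083715],
       [-0.12604714, -0.83133858, -0.54128392]]), array([ 0.5608852 , -0.05945495,  1.1127146 ]))
({'fx': 421.34221113421506, 'fy': 421.34221113421506, 'cx': 257.9651447986389, 'cy': 189.15300077739985, 'k1': 0.04112903207337082, 'rvec': array([ 2.1472469 , -2.13387872,  0.13862299]), 'tvec': array([0.09601522, 0.57452647, 1.10655366])}, array([[ 0.0072145 , -0.9998827 , -0.01351036],
       [-0.98973083, -0.00521109, -0.14284862],
       [ 0.14276146,  0.01440221, -0.98965233]]), array([0.09601522, 0.57452647, 1.10655366]))
```

View pics/top0.png

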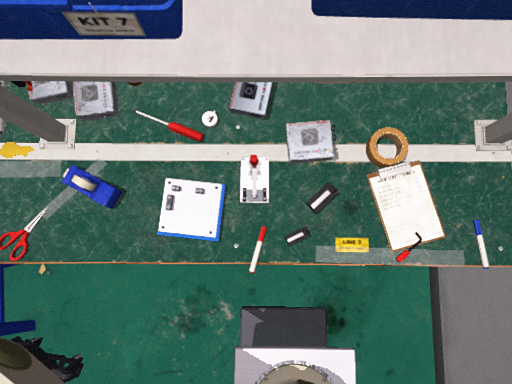

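View pics/scene0.png

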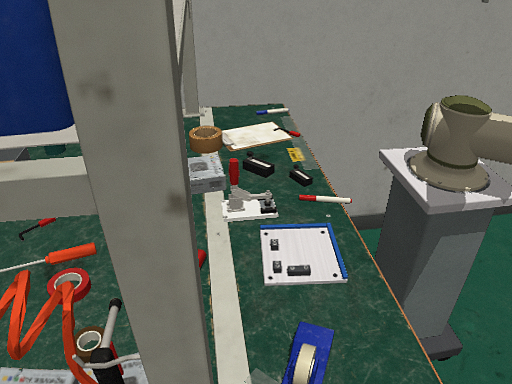

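View pics/top_c.png

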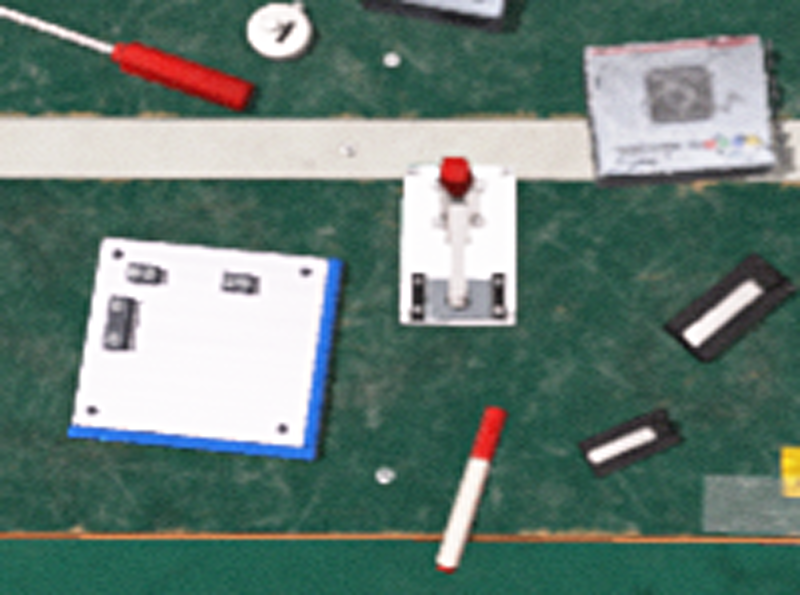

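View pics/scene_c.png

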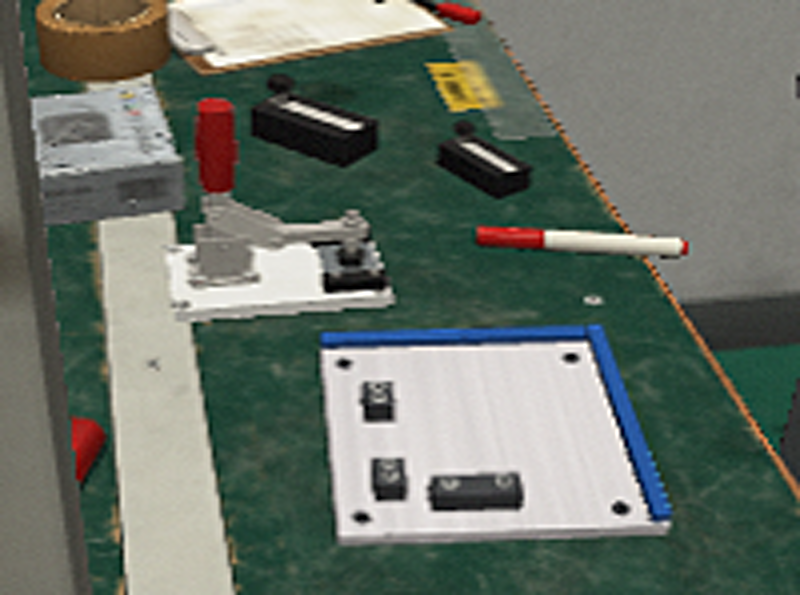

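The top view shows the larger block at about (320,198) with its screw towards upper right. The smaller look-alike is at about (297,237). The nest is at about (192,210), with its blue lips right (world -y) and below (world -x). The lugs are on the far side (world +x) and the end bar on the left (world +y).

```bash
cat > meas.py <<'E'
from h import *
def rect(P):
    r=cv2.minAreaRect((P[:,:2]*1000).astype(np.float32)); return np.round(r[0],1),np.round(r[1],1),round(r[2],2)
if __name__=="__main__":
  for n in("scene","top"):
    z=np.load(f"/tmp/{n}.npz"); im,d=z["im"],z["d"]; W=cloud(n,d)
    X,Y,Z=W[...,0],W[...,1],W[...,2]
    b=(X>.38)&(X<.42)&(Y>-.1)&(Y<.4)&(d>0)&(abs(Z)<.02); print(n,"bench z",np.median(Z[b]))
    hsv=cv2.cvtColor(im,cv2.COLOR_RGB2HSV); 
    roi=(X>.40)&(X<.64)&(Y>.16)&(Y<.42)&(d>0)
    g=im.astype(int)
    notgreen=~((g[...,1]>g[...,0]+8)&(g[...,1]>=g[...,2]))
    blue=roi&(g[...,2]>g[...,0]+60)
    white=roi&(g.min(-1)>150)
    for nm,m in(("white",white),("blue",blue),("nest",white|blue)):
        k,l,st,c=cv2.connectedComponentsWithStats(m.astype(np.uint8)); m=l==1+np.argmax(st[1:,4])
        print(n,nm,m.sum(),rect(W[m]),np.round(np.percentile(Z[m],[10,50,90]),4))
    dark=roi&(g.max(-1)<110)&(Z>.016)
    k,l,st,c=cv2.connectedComponentsWithStats(dark.astype(np.uint8))
    for i in range(1,k):
        if st[i,4]>8: m=l==i; print("  dark",st[i,4],rect(W[m]),np.round(np.percentile(Z[m],[10,50,90]),4))
    roi=(X>.46)&(X<.64)&(Y>-.16)&(Y<.0)&(d>0)&(Z>.012)
    print(n,"block",roi.sum(),rect(W[roi]),np.round(np.percentile(Z[roi],[10,50,90,99]),4))
    top=roi&(abs(Z-.027)<.005); print("  top face",top.sum(),rect(W[top]))
    sc=roi&(Z>.038); print("  screw",sc.sum(),W[sc].mean(0).round(4),rect(W[sc]), W[sc].max(0).round(4))
    roi=(X>.46)&(X<.7)&(Y>.04)&(Y<.20)&(d>0)&(Z>.03);print("toggle",roi.sum(),W[roi].min(0).round(3),W[roi].max(0).round(3))
E
python3 meas.py
```

```text
scene bench z 0.0002136554320768857
scene white 3372 (array([523.7, 288. ]), array([166.4, 151.3]), 84.09) [0.0085 0.0098 0.0113]
scene blue 516 (array([514.7, 275.5]), array([195. , 165.2]), 84.68) [0.0152 0.0175 0.0189]
scene nest 3891 (array([515.2, 274.9]), array([194.6, 165.6]), 84.08) [0.0085 0.01   0.0166]
  dark 46 (array([571.7, 266.1]), array([22. , 12.6]), 79.64) [0.0182 0.0234 0.0249]
  dark 60 (array([578.9, 332.2]), array([23.2, 15.6]), 84.39) [0.0184 0.0229 0.0245]
  dark 163 (array([539.3, 347.3]), array([17.2, 44.3]), 84.99) [0.0178 0.0234 0.0255]
scene block 418 (array([524.6, -50.6]), array([ 50.6, 161.5]), 49.97) [0.0161 0.0265 0.0327 0.0494]
  top face 250 (array([529.7, -52.4]), array([ 44.5, 151.5]), 45.65)
  screw 34 [ 0.5732 -0.0945  0.0463] (array([572.8, -98.1]), array([18.6, 17. ]), 82.01) [ 0.5817 -0.0881  0.0505]
toggle 695 [0.55  0.099 0.03 ] [0.652 0.125 0.146]
top bench z -0.0004564302238538353
top white 2932 (array([528.4, 290. ]), array([165.6, 153.3]), 84.17) [0.0065 0.0095 0.0128]
top blue 413 (array([523.7, 287.1]), array([173.3, 164.3]), 84.08) [0.0117 0.0168 0.02  ]
top nest 3338 (array([523.7, 287.1]), array([173.3, 164.3]), 84.08) [0.0065 0.0099 0.0164]
  dark 10 (array([574.9, 324.5]), array([ 6.7, 15.8]), 28.68) [0.02   0.0237 0.0258]
  dark 17 (array([539., 339.]), array([ 3.6, 39.4]), 79.79) [0.0175 0.0219 0.0248]
top block 499 (array([524.9, -53. ]), array([ 49.2, 161.8]), 51.17) [0.022  0.026  0.0319 0.0505]
  top face 400 (array([525.4, -53.6]), array([ 48.8, 160.3]), 51.17)
  screw 41 [ 0.569  -0.0961  0.047 ] (array([523.1, -62.9]), array([ 18.2, 141.4]), 54.68) [ 0.5835 -0.0276  0.0515]
toggle 264 [0.552 0.1   0.032] [0.647 0.122 0.145]
```

```bash
cat > fit.py <<'E'
from h import *
from scipy.optimize import minimize
S=6
def box(x0,x1,y0,y1,z0,z1): return np.array([[x,y,z] for x in(x0,x1) for y in(y0,y1) for z in(z0,z1)],float)
a=np.linspace(0,2*np.pi,24,endpoint=False)
cyl=np.vstack([np.c_[.01*np.cos(a),-.03+.01*np.sin(a),np.full(24,z)] for z in(.041,.049)]) 
post=np.vstack([np.c_[.004*np.cos(a),-.03+.004*np.sin(a),np.full(24,z)] for z in(.027,.045)]) 
PARTS={"nest":[box(-.08,.08,-.085,.085,0,.010),box(-.08,-.07,-.085,.085,0,.018),box(-.08,.08,-.085,-.075,0,.018)],
"block":[box(-.02,.02,-.0425,.0425,0,.027)]}
STOP=[box(.045,.061,-.0155,.0065,.01,.024),box(.045,.061,.0285,.0505,.01,.024),box(-.010,.034,.055,.071,.01,.024)]
PARTS["stops"]=STOP
PARTS["blockscrew"]=PARTS["block"]+[cyl,post]
def T(p,V,z=0):
    c,s=np.cos(p[2]),np.sin(p[2]); return V@np.array([[c,s,0],[-s,c,0],[0,0,1]])+[p[0],p[1],z]
def render(n,parts,p,z,win):
    u0,v0,u1,v1=win; im=np.zeros(((v1-v0)*S,(u1-u0)*S),np.uint8)
    for V in parts:
        q=proj(n,T(p,V,z)); q=(q-[u0,v0]+.5)*S-.5
        cv2.fillConvexPoly(im,cv2.convexHull(np.round(q*16).astype(np.int32)),1,shift=4)
    return cv2.resize(im.astype(np.float32),(u1-u0,v1-v0),interpolation=cv2.INTER_AREA)
def fit(cams,masks,parts,p0,z=0):
    wins={}
    for n in cams:
        q=np.vstack([proj(n,T(p0,V,z)) for V in parts]); lo=q.min(0).astype(int)-8; hi=q.max(0).astype(int)+9; wins[n]=(max(lo[0],0),max(lo[1],0),min(hi[0],512),min(hi[1],384))
    def f(x):
        p=[x[0]/1000,x[1]/1000,x[2]/100]; e=0
        for n in cams:
            w=wins[n]; m=masks[n][w[1]:w[3],w[0]:w[2]]; r=render(n,parts,p,z,w); e+=np.abs(r-m).sum()/m.sum()
        return e/len(cams)
    x0=np.array([p0[0]*1000,p0[1]*1000,p0[2]*100]); 
    for k in (6,2):
        r=minimize(f,x0,method="Nelder-Mead",options=dict(initial_simplex=np.vstack([x0]+[x0+k*e for e in np.eye(3)]),xatol=.02,fatol=1e-5)); x0=r.x
    return np.array([r.x[0],r.x[1],np.degrees(r.x[2]/100)]).round(2),round(r.fun,4)
def softmask(kind,im):
    g=im.astype(float)
    if kind=="nest": # not green bench: bench R-low
        s=np.maximum(g[...,0],g[...,2])   # bench ~ (30,80,60)
        return s
    return g
E
python3 - <<'E'
from fit import *
for n in("scene","top"):
    z=np.load(f"/tmp/{n}.npz"); im=z["im"]
    for X in ([.42,.1,0],[.48,-.02,0],[.553,-.072,.027],[.45,-.0,.02],[.52,.28,.01]):
        u,v=proj(n,[X])[0].astype(int); print(n,X,(u,v),im[v-1:v+2,u-1:u+2].reshape(-1,3).mean(0).round(), im[v,u])
E
```

```text
scene [0.42, 0.1, 0] (np.int64(320), np.int64(201)) [75. 87. 75.] [69 65 58]
scene [0.48, -0.02, 0] (np.int64(287), np.int64(178)) [47. 70. 56.] [37 64 51]
scene [0.553, -0.072, 0.027] (np.int64(258), np.int64(162)) [190. 185. 173.] [221 218 205]
scene [0.45, -0.0, 0.02] (np.int64(300), np.int64(175)) [89. 86. 81.] [43 39 39]
scene [0.52, 0.28, 0.01] (np.int64(299), np.int64(249)) [222. 218. 216.] [219 214 214]
top [0.42, 0.1, 0] (np.int64(257), np.int64(246)) [243. 237. 230.] [253 248 242]
top [0.48, -0.02, 0] (np.int64(300), np.int64(224)) [51. 84. 72.] [59 89 76]
top [0.553, -0.072, 0.027] (np.int64(320), np.int64(197)) [214. 206. 205.] [242 230 229]
top [0.45, -0.0, 0.02] (np.int64(294), np.int64(235)) [145. 139. 138.] [145 135 134]
top [0.52, 0.28, 0.01] (np.int64(193), np.int64(209)) [252. 250. 252.] [252 250 252]
```

```bash
cat >> fit.py <<'E'
def notgreen(n,im,center,rad):
    g=im.astype(float); m=((g[...,1]-g[...,0])<14)|(g[...,2]>g[...,1]+15)
    u,v=proj(n,[center])[0]; vv,uu=np.mgrid[0:384,0:512]; m&=(np.hypot(uu-u,vv-v)<rad)
    m=cv2.morphologyEx(m.astype(np.uint8),cv2.MORPH_OPEN,np.ones((2,2)))if False else m.astype(np.uint8)
    k,l,st,c=cv2.connectedComponentsWithStats(m,connectivity=4); m=l==1+np.argmax(st[1:,4])
    q=cv2.morphologyEx(m.astype(np.uint8),cv2.MORPH_CLOSE,np.ones((3,3)))
    return q.astype(np.float32)
E
python3 - <<'E'
from fit import *
I={n:np.load(f"/tmp/{n}.npz")["im"] for n in("scene","top")}
M={n:notgreen(n,I[n],[.525,.287,.01],62) for n in I}
for n in I: print(n,M[n].sum())
p=[.525,.287,np.radians(-6)]
for c in(["scene"],["top"],["scene","top"]): print("nest",c,fit(c,M,PARTS["nest"]+STOP,p))
# stops: dark in nest
B={n:notgreen(n,I[n],[.553,-.076,.02],26) for n in I}
p=[.553,-.076,np.radians(40)]
for n in I: print(n,B[n].sum())
for c in(["scene"],["top"],["scene","top"]): print("block",c,fit(c,B,PARTS["blockscrew"],p))
for n in I:
    v=np.hstack([np.repeat(np.repeat((x[n]*255).astype(np.uint8)[110:290,150:350],2,0),2,1) for x in(M,B)]); cv2.imwrite(f"pics/m_{n}.png",v)
E
```

```text
scene 4810.0
top 3629.0
nest ['scene'] (array([520.22, 284.79,  -5.76]), np.float64(0.0188))
nest ['top'] (array([522.01, 284.67,  -5.93]), np.float64(0.0265))Traceback (most recent call last):
  File "<stdin>", line 6, in <module>
  File "fit.py", line 32, in fit
    r=minimize(f,x0,method="Nelder-Mead",options=dict(initial_simplex=np.vstack([x0]+[x0+k*e for e in np.eye(3)]),xatol=.02,fatol=1e-5)); x0=r.x
    res = _minimize_neldermead(fun, x0, args, callback, bounds=bounds,
                               **options)
    fxc = func(xc)
    fx = function(np.copy(x), *(wrapper_args + args))
  File "fit.py", line 28, in f
    w=wins[n]; m=masks[n][w[1]:w[3],w[0]:w[2]]; r=render(n,parts,p,z,w); e+=np.abs(r-m).sum()/m.sum()
                                                  ~~~~~~^^^^^^^^^^^^^^^
  File "fit.py", line 18, in render
    q=proj(n,T(p,V,z)); q=(q-[u0,v0]+.5)*S-.5
  File "h.py", line 14, in proj
    c,R,t=cam(n)
          ~~~^^^
  File "h.py", line 4, in cam
    c=vision.camera_info(n); R=cv2.Rodrigues(np.array(c["rvec"],float))[0]; return c,R,np.array(c["tvec"],float).ravel()
ValueError: time passes only in moves, steps and waits
```

```bash
sed -i 's/^def cam(n):/import functools\n@functools.lru_cache\ndef cam(n):/' h.py
python3 - <<'E'
from fit import *
I={n:np.load(f"/tmp/{n}.npz")["im"] for n in("scene","top")}
M={n:notgreen(n,I[n],[.525,.287,.01],62) for n in I}
for n in I: print(n,M[n].sum())
p=[.525,.287,np.radians(-6)]
for c in(["scene"],["top"],["scene","top"]): print("nest",c,fit(c,M,PARTS["nest"]+STOP,p))
# stops: dark in nest
B={n:notgreen(n,I[n],[.553,-.076,.02],26) for n in I}
p=[.553,-.076,np.radians(40)]
for n in I: print(n,B[n].sum())
for c in(["scene"],["top"],["scene","top"]): print("block",c,fit(c,B,PARTS["blockscrew"],p))
for n in I:
    v=np.hstack([np.repeat(np.repeat((x[n]*255).astype(np.uint8)[110:290,150:350],2,0),2,1) for x in(M,B)]); cv2.imwrite(f"pics/m_{n}.png",v)
E
```

```text
scene 4810.0
top 3629.0
nest ['scene'] (array([520.22, 284.79,  -5.76]), np.float64(0.0188))
nest ['top'] (array([522.01, 284.67,  -5.93]), np.float64(0.0265))
nest ['scene', 'top'] (array([520.97, 284.79,  -5.87]), np.float64(0.0267))
scene 495.0
top 479.0
block ['scene'] (array([552.71, -77.43,  42.22]), np.float64(0.073))
block ['top'] (array([554.68, -77.12,  43.38]), np.float64(0.0744))
block ['scene', 'top'] (array([553.94, -77.02,  43.07]), np.float64(0.0821))
```

View pics/m_top.png

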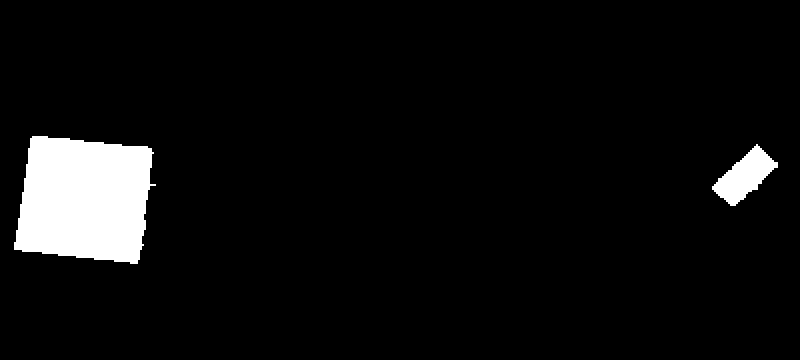

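View pics/m_scene.png

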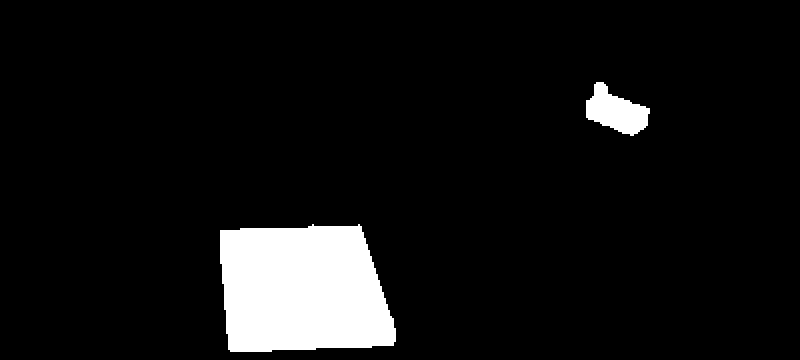

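Request:
{"op": "jog_arm", "data": {"plan": [[[-0.4, -0.31, 0, 0, 0, 0], [-0.7, -0.544, 0, 0, 0, 0], [-0.7, -0.544, 0, 0, 0, 0], [-0.7, -0.544, 0, 0, 0, 0], [-0.7, -0.544, 0, 0, 0, 0], [-0.7, -0.544, 0, 0, 0, 0], [-0.7, -0.544, 0, 0, 0, 0], [-0.7, -0.544, 0, 0, 0, 0], [-0.7, -0.544, 0, 0, 0, 0], [-0.7, -0.544, 0, 0, 0, 0]]], "grip": 1}}

```text
time_s: 1.9
position: [0.3737, 0.2208, 0.2315]
tool_rot: [[-0.933, 0.36, 0.0], [0.36, 0.933, 0.0], [-0.0, 0.0, -1.0]]
ft_force: [0.3, 1.0, -0.5]
grip_width: 0.0854
```

Request:
{"op": "jog_arm", "data": {"plan": [[[-0.7, -0.544, 0, 0, 0, 0], [-0.7, -0.544, 0, 0, 0, 0], [-0.7, -0.544, 0, 0, 0, 0], [-0.7, -0.544, 0, 0, 0, 0], [-0.7, -0.544, 0, 0, 0, 0], [-0.7, -0.544, 0, 0, 0, 0], [-0.7, -0.544, 0, 0, 0, 0], [-0.7, -0.544, 0, 0, 0, 0], [-0.7, -0.544, 0, 0, 0, 0], [-0.5, -0.388, 0, 0, 0, 0]]]}}

```text
time_s: 2.9
position: [0.5515, -0.075, 0.2311]
tool_rot: [[-0.932, 0.362, 0.0], [0.362, 0.932, -0.0], [-0.0, -0.0, -1.0]]
ft_force: [1.1, -0.2, 0.4]
grip_width: 0.0851
```

Request:
{"op": "jog_arm", "data": {"plan": [[[0, 0, 0, 0, 0, 0.5], [0, 0, 0, 0, 0, 0.6], [0, 0, 0, 0, 0, 0.6], [0, 0, 0, 0, 0, 0.6], [0, 0, 0, 0, 0, 0.5], [0, 0, 0, 0, 0, 0.225], [0, 0, 0, 0, 0, 0]]]}}

```text
time_s: 3.6
position: [0.5507, -0.0731, 0.2313]
tool_rot: [[-0.68, 0.733, 0.0], [0.733, 0.68, 0.0], [0.0, 0.0, -1.0]]
ft_force: [-0.2, 0.3, -1.1]
grip_width: 0.0855
```

```bash
cat > to.py <<'E'
import sys
from h import *
np.set_printoptions(suppress=True)
# usage: to.py x y z yaw_of_tool_y(deg)
s=env.observe(); R=s["tool_rot"]; p=s["position"]
yaw=np.degrees(np.arctan2(R[1,1],R[0,1]))
print("t",round(s["time_s"],2),"pos",p.round(4),"yaw",round(yaw,2),"z",R[:,2].round(4),"F",s["ft_force"].round(2),"w",round(s["grip_width"],4),"q",s["q"].round(1))
if len(sys.argv)>3:
    t=np.array(list(map(float,sys.argv[1:4]))); print("tool units",(R.T@(t-p)/.04).round(3))
    if len(sys.argv)>4:
        w=np.radians(float(sys.argv[4])); Rt=np.array([[np.sin(w),np.cos(w),0],[-np.cos(w),np.sin(w),0],[0,0,-1.]])
        Rt=np.array([[-abs(1)*-np.sin(w),np.cos(w),0],[-np.cos(w),np.sin(w),0],[0,0,-1]])
        y=np.array([np.cos(w),np.sin(w),0]);z=np.array([0,0,-1.]);Rt=np.c_[np.cross(y,z),y,z]
        print("turn units",(cv2.Rodrigues(R.T@Rt)[0].ravel()/.15).round(3))
E
python3 to.py .5503 -.0735 .12 42.9
```

```text
t 3.6 pos [ 0.5507 -0.0731  0.2313] yaw 42.86 z [ 0.  0. -1.] F [-0.18  0.26 -1.09] w 0.0855 q [-19.8  22.4  73.4   0.   84.2 -62.6]
tool units [-0.002 -0.015  2.783]
turn units [ 0.    -0.    -0.005]
```

Request:
{"op": "jog_arm", "data": {"plan": [[[0, -0.015, 0.5, 0, 0, 0], [0, 0, 0.7, 0, 0, 0], [0, 0, 0.7, 0, 0, 0], [0, 0, 0.7, 0, 0, 0], [0, 0, 0.7, 0, 0, 0], [0, 0, 0.5, 0, 0, 0], [0, 0, 0.3, 0, 0, 0], [0, 0, 0, 0, 0, 0]]]}}

```text
time_s: 4.4
position: [0.5497, -0.0733, 0.0662]
tool_rot: [[-0.681, 0.733, -0.002], [0.733, 0.681, 0.001], [0.002, -0.001, -1.0]]
ft_force: [0.3, 1.6, 0.4]
grip_width: 0.0852
```

```bash
python3 to.py .5503 -.0735 .003 42.9
python3 - <<'E'
from h import *
v=[]
for n,(u,w) in(("scene",(210,110)),("top",(270,150))):
    im,d=vision.get_image(n); v.append(cv2.resize(im[w:w+100,u:u+100,::-1],None,fx=4,fy=4,interpolation=cv2.INTER_CUBIC))
cv2.imwrite("pics/a1.png",np.hstack(v))
E
```

```text
t 4.4 pos [ 0.5497 -0.0733  0.0662] yaw 42.9 z [-0.0024  0.0009 -1.    ] F [0.26 1.59 0.38] w 0.0852 q [-19.8  32.2  86.9   0.   61.  -62.7]
tool units [-0.017  0.008  1.58 ]
turn units [-0.008 -0.015  0.   ]
```

View pics/a1.png

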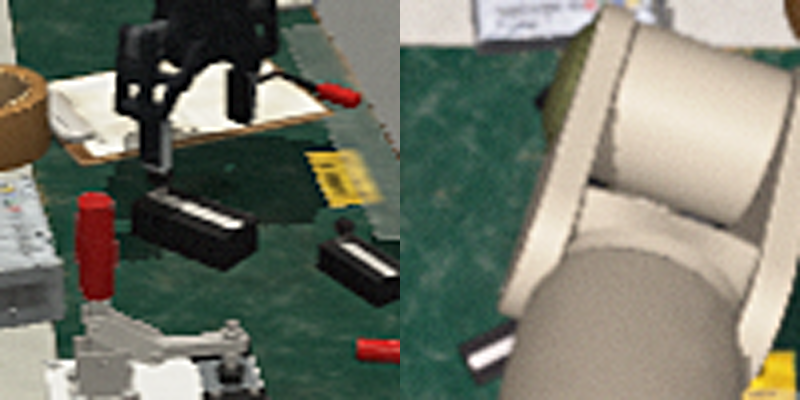

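The scene picture shows the fingers, with tips at about crop (155,165) and (240,115), above and either side of the larger block. The toggle is clear, so I'm going down.

Request:
{"op": "jog_arm", "data": {"plan": [[[0, 0, 0.4, 0, 0, 0], [0, 0, 0.4, 0, 0, 0], [0, 0, 0.4, 0, 0, 0], [0, 0, 0.25, 0, 0, 0], [0, 0, 0.13, 0, 0, 0], [0, 0, 0, 0, 0, 0]]]}}

```text
time_s: 5.1
position: [0.5504, -0.0735, 0.0042]
tool_rot: [[-0.68, 0.733, 0.0], [0.733, 0.68, -0.0], [-0.0, 0.0, -1.0]]
ft_force: [-0.3, 0.7, -0.6]
grip_width: 0.0855
```

Request:
{"op": "jog_arm", "data": {"plan": [[[0, 0, 0, 0, 0, 0], [0, 0, 0, 0, 0, 0], [0, 0, 0, 0, 0, 0], [0, 0, 0, 0, 0, 0], [0, 0, 0, 0, 0, 0], [0, 0, 0, 0, 0, 0], [0, 0, 0, 0, 0, 0], [0, 0, 0, 0, 0, 0], [0, 0, 0, 0, 0, 0], [0, 0, 0, 0, 0, 0]]], "grip": -1, "squeeze": 60}}

```text
time_s: 6.1
position: [0.5506, -0.0735, 0.0049]
tool_rot: [[-0.68, 0.733, 0.001], [0.733, 0.68, -0.0], [-0.001, 0.001, -1.0]]
ft_force: [-0.1, 0.1, 5.9]
grip_width: 0.0389
```

```bash
python3 to.py .5503 -.0735 .003 42.9
```

```text
t 6.1 pos [ 0.5506 -0.0735  0.0049] yaw 42.87 z [ 0.0012 -0.0004 -1.    ] F [-0.11  0.14  5.87] w 0.0389 q [-19.8  37.4  89.9   0.   52.6 -62.7]
tool units [ 0.006 -0.005  0.046]
turn units [ 0.004  0.007 -0.003]
```

Request:
{"op": "jog_arm", "data": {"plan": [[[0, 0, -0.2, 0, 0, 0], [0, 0, -0.5, 0, 0, 0], [0, 0, -0.7, 0, 0, 0], [0, 0, -0.7, 0, 0, 0], [0, 0, -0.7, 0, 0, 0], [0, 0, -0.7, 0, 0, 0], [0, 0, -0.7, 0, 0, 0], [0, 0, -0.5, 0, 0, 0], [0, 0, -0.2, 0, 0, 0], [0, 0, 0, 0, 0, 0]]]}}

```text
time_s: 7.1
position: [0.5503, -0.0734, 0.2008]
tool_rot: [[-0.68, 0.733, 0.001], [0.733, 0.68, -0.0], [-0.001, 0.001, -1.0]]
ft_force: [0.6, 0.7, -2.4]
grip_width: 0.0388
```

```bash
python3 to.py .5503 -.0735 .003 42.9
python3 - <<'E'
from h import *
v=[]
for n,(u,w) in(("scene",(190,60)),("top",(270,150))):
    im,d=vision.get_image(n); v.append(cv2.resize(im[w:w+130,u:u+100,::-1],None,fx=4,fy=4,interpolation=cv2.INTER_CUBIC))
cv2.imwrite("pics/a2.png",np.hstack(v))
E
```

```text
t 7.1 pos [ 0.5503 -0.0734  0.2008] yaw 42.87 z [ 0.0012 -0.0004 -1.    ] F [ 0.59  0.73 -2.42] w 0.0388 q [-19.8  23.6  76.6   0.   79.7 -62.7]
tool units [ 0.005 -0.004  4.944]
turn units [ 0.004  0.008 -0.003]
```

View pics/a2.png

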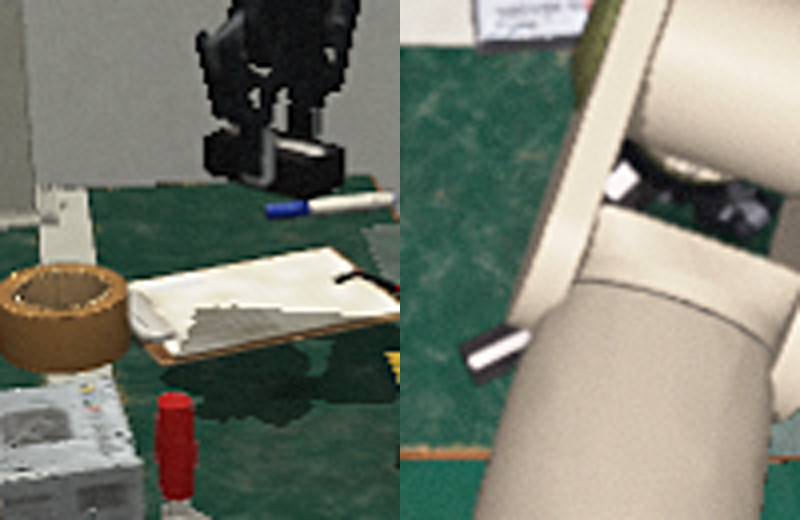

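Request:
{"op": "jog_arm", "data": {"plan": [[[0.35, 0.29, 0, 0, 0, 0], [0.7, 0.57, 0, 0, 0, 0], [0.7, 0.57, 0, 0, 0, 0], [0.7, 0.57, 0, 0, 0, 0], [0.7, 0.57, 0, 0, 0, 0], [0.7, 0.57, 0, 0, 0, 0], [0.7, 0.57, 0, 0, 0, 0], [0.7, 0.57, 0, 0, 0, 0], [0.7, 0.57, 0, 0, 0, 0], [0.7, 0.57, 0, 0, 0, 0]]]}}

```text
time_s: 8.2
position: [0.5274, 0.2703, 0.1985]
tool_rot: [[-0.68, 0.733, -0.003], [0.733, 0.68, -0.001], [0.001, -0.003, -1.0]]
ft_force: [-0.4, 0.5, -2.2]
grip_width: 0.0391
```

Request:
{"op": "jog_arm", "data": {"plan": [[[0.4, 0.33, 0, 0, 0, 0.2], [0.1, 0.09, 0, 0, 0, 0.6], [0, 0, 0, 0, 0, 0.7], [0, 0, 0, 0, 0, 0.7], [0, 0, 0, 0, 0, 0.7], [0, 0, 0, 0, 0, 0.7], [0, 0, 0, 0, 0, 0.7], [0, 0, 0, 0, 0, 0.7], [0, 0, 0, 0, 0, 0.5], [0, 0, 0, 0, 0, 0.17]]]}}

```text
time_s: 9.2
position: [0.5266, 0.2949, 0.1986]
tool_rot: [[0.104, 0.995, -0.003], [0.995, -0.104, -0.001], [-0.001, -0.003, -1.0]]
ft_force: [0.2, -0.3, -2.3]
grip_width: 0.0391
```

Request:
{"op": "jog_arm", "data": {"plan": [[[0, 0, 0, 0, 0, 0], [0, 0, 0, 0, 0, 0]]]}}

```text
time_s: 9.4
position: [0.5269, 0.295, 0.1996]
tool_rot: [[0.101, 0.995, -0.001], [0.995, -0.101, -0.0], [-0.0, -0.001, -1.0]]
ft_force: [-0.5, -0.5, -2.3]
grip_width: 0.0387
```

```bash
python3 to.py .5271 .2952 .06 -5.87
```

```text
t 9.4 pos [0.5269 0.295  0.1996] yaw -5.78 z [-0.0009 -0.0004 -1.    ] F [-0.46 -0.53 -2.27] w 0.0387 q [18.  28.6 68.4 -0.  83.1 23.8]
tool units [0.007 0.007 3.489]
turn units [-0.006  0.003  0.011]
```

Request:
{"op": "jog_arm", "data": {"plan": [[[0, 0, 0.4, 0, 0, 0], [0, 0, 0.7, 0, 0, 0], [0, 0, 0.7, 0, 0, 0], [0, 0, 0.7, 0, 0, 0], [0, 0, 0.6, 0, 0, 0], [0, 0, 0.4, 0, 0, 0.01], [0.007, 0.007, 0.24, 0, 0, 0], [0, 0, 0, 0, 0, 0], [0, 0, 0, 0, 0, 0]]]}}

```text
time_s: 10.3
position: [0.5277, 0.2955, 0.0512]
tool_rot: [[0.103, 0.995, 0.001], [0.995, -0.103, 0.0], [0.0, 0.001, -1.0]]
ft_force: [0.0, 0.8, -1.9]
grip_width: 0.0387
```

```bash
python3 to.py .5271 .2952 .015 -5.87
python3 - <<'E'
from h import *
v=[]
for n,(u,w) in(("scene",(250,180)),("top",(150,150))):
    im,d=vision.get_image(n); np.savez(f"/tmp/{n}2.npz",im=im,d=d);v.append(cv2.resize(im[w:w+120,u:u+100,::-1],None,fx=4,fy=4,interpolation=cv2.INTER_CUBIC))
cv2.imwrite("pics/a3.png",np.hstack(v))
E
```

```text
t 10.3 pos [0.5277 0.2955 0.0512] yaw -5.92 z [ 0.001   0.0003 -1.    ] F [ 0.05  0.77 -1.91] w 0.0387 q [18.  37.3 79.3 -0.  63.4 24. ]
tool units [-0.009 -0.016  0.904]
turn units [ 0.006 -0.003 -0.006]
```

View pics/a3.png

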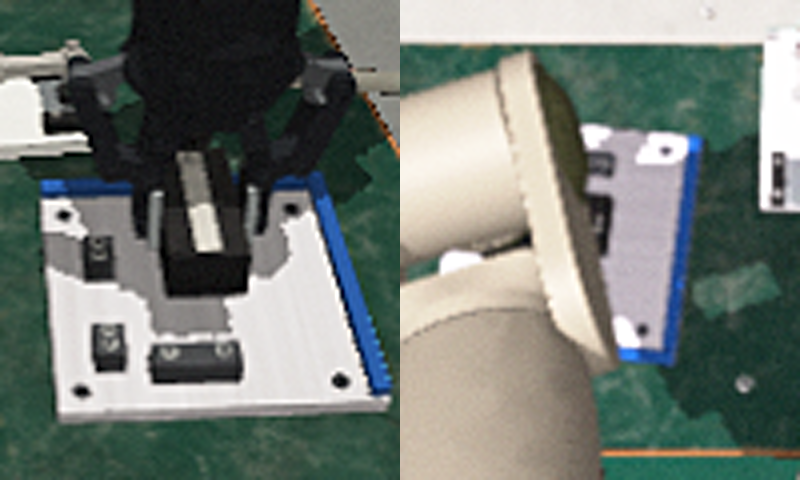

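The scene view shows the block, at about crop (205,215), held level and parallel to the nest. It is short of the end bar at about (195,360), and the finger lines up with the gap between the lugs. Lowering.

Request:
{"op": "jog_arm", "data": {"plan": [[[0, 0, 0.25, 0, 0, 0], [0, 0, 0.25, 0, 0, 0], [0, 0, 0.2, 0, 0, 0], [0, 0, 0.1, 0, 0, 0], [0, 0, 0.05, 0, 0, 0], [0, 0, 0, 0, 0, 0], [0, 0, 0, 0, 0, 0]]]}}

```text
time_s: 11.1
position: [0.5275, 0.2954, 0.0168]
tool_rot: [[0.104, 0.995, 0.0], [0.995, -0.104, 0.0], [0.0, 0.0, -1.0]]
ft_force: [-0.1, 0.6, -2.4]
grip_width: 0.0388
```

Request:
{"op": "jog_arm", "data": {"plan": [[[0, 0, 0.02, 0, 0, 0], [0, 0, 0.02, 0, 0, 0], [0, 0, 0, 0, 0, 0]]]}}

```text
time_s: 11.4
position: [0.5273, 0.2953, 0.0149]
tool_rot: [[0.104, 0.995, 0.0], [0.995, -0.104, 0.0], [0.0, 0.0, -1.0]]
ft_force: [-1.0, 0.7, -0.8]
grip_width: 0.0388
```

```bash
python3 to.py .5271 .2952 .015 -5.87
```

```text
t 11.4 pos [0.5273 0.2953 0.0149] yaw -5.94 z [ 0.  0. -1.] F [-0.95  0.69 -0.79] w 0.0388 q [18. 40. 81. -0. 59. 24.]
tool units [-0.004 -0.005 -0.002]
turn units [ 0.    -0.    -0.009]
```

Just touching (force −2.4 → −0.8). One small step more to find the floor.

Request:
{"op": "jog_arm", "data": {"plan": [[[0, 0, 0.01, 0, 0, 0], [0, 0, 0, 0, 0, 0], [0, 0, 0, 0, 0, 0]]]}}

```text
time_s: 11.7
position: [0.5274, 0.2954, 0.0149]
tool_rot: [[0.104, 0.995, 0.0], [0.995, -0.104, 0.0], [0.0, 0.0, -1.0]]
ft_force: [-2.1, -1.4, 3.4]
grip_width: 0.039
```

Request:
{"op": "jog_arm", "data": {"plan": [[[0, 0, 0.01, 0, 0, 0], [0, 0, 0, 0, 0, 0], [0, 0, 0, 0, 0, 0]]]}}

```text
time_s: 12.0
position: [0.5274, 0.2954, 0.0149]
tool_rot: [[0.103, 0.995, 0.0], [0.995, -0.103, 0.0], [0.0, 0.0, -1.0]]
ft_force: [-3.2, -1.9, 7.8]
grip_width: 0.0389
```

Request:
{"op": "jog_arm", "data": {"plan": [[[0, 0, -0.02, 0, 0, 0], [0, 0.03, 0, 0, 0, 0], [0, 0.08, 0, 0, 0, 0], [0, 0.08, 0, 0, 0, 0], [0, 0.08, 0, 0, 0, 0], [0, 0.06, 0, 0, 0, 0], [0, 0.03, 0, 0, 0, 0], [0, 0, 0, 0, 0, 0]]]}}

```text
time_s: 12.8
position: [0.542, 0.2938, 0.0149]
tool_rot: [[0.104, 0.995, 0.001], [0.995, -0.104, 0.0], [0.0, 0.001, -1.0]]
ft_force: [-0.5, -1.1, 0.6]
grip_width: 0.0388
```

```bash
cat > nf.py <<'E'
from h import *
s=env.observe();c,q=np.cos(np.radians(-5.87)),np.sin(np.radians(-5.87)); R=np.array([[c,-q,0],[q,c,0],[0,0,1]])
y=s["tool_rot"][:,1]
print("nest-frame grip",((s["position"]-[.521,.2848,0])@R*1000).round(2),"F",(s["ft_force"]@R).round(2),"M",s["wrist_torque"].round(2),"yaw",np.degrees(np.arctan2(y[1],y[0])).round(2),"t",s["time_s"])
E
python3 nf.py
```

```text
nest-frame grip [20.02 11.08 14.91] F [-0.42 -1.12  0.62] M [-0.04  0.12 -0.03] yaw -5.95 t 12.8
```

Now 5 mm from the side stop. Approaching slowly.

Request:
{"op": "jog_arm", "data": {"plan": [[[0, 0.03, 0, 0, 0, 0], [0, 0.03, 0, 0, 0, 0], [0, 0.02, 0, 0, 0, 0], [0, 0, 0, 0, 0, 0]]]}}

```text
time_s: 13.2
position: [0.545, 0.2935, 0.0149]
tool_rot: [[0.104, 0.995, 0.0], [0.995, -0.104, 0.0], [0.0, 0.0, -1.0]]
ft_force: [-0.8, 0.2, 1.1]
grip_width: 0.0389
```

Request:
{"op": "jog_arm", "data": {"plan": [[[0, 0.02, 0, 0, 0, 0], [0, 0.02, 0, 0, 0, 0], [0, 0, 0, 0, 0, 0]]]}}

```text
time_s: 13.5
position: [0.546, 0.2934, 0.0149]
tool_rot: [[0.103, 0.995, -0.001], [0.995, -0.103, -0.0], [-0.0, -0.001, -1.0]]
ft_force: [-4.6, 0.3, 2.5]
grip_width: 0.0388
```

```bash
python3 nf.py
```

```text
nest-frame grip [24.03 11.07 14.9 ] F [-4.62 -0.13  2.45] M [0.05 0.62 0.06] yaw -5.94 t 13.5
```

Request:
{"op": "jog_arm", "data": {"plan": [[[0, -0.01, 0, 0, 0, 0], [0.03, 0, 0, 0, 0, 0], [0.03, 0, 0, 0, 0, 0], [0.03, 0, 0, 0, 0, 0], [0, 0, 0, 0, 0, 0]]]}}

```text
time_s: 14.0
position: [0.5463, 0.2965, 0.0149]
tool_rot: [[0.104, 0.995, -0.0], [0.995, -0.104, -0.001], [-0.001, -0.0, -1.0]]
ft_force: [-4.4, -4.5, 2.5]
grip_width: 0.0386
```

Request:
{"op": "jog_arm", "data": {"plan": [[[0.02, 0, 0, 0, 0, 0], [0.02, 0, 0, 0, 0, 0], [0, 0, 0, 0, 0, 0]]]}}

```text
time_s: 14.3
position: [0.5465, 0.2981, 0.0149]
tool_rot: [[0.104, 0.995, -0.0], [0.995, -0.104, -0.001], [-0.001, -0.0, -1.0]]
ft_force: [-3.5, -2.9, 2.5]
grip_width: 0.0391
```

```bash
python3 nf.py
```

```text
nest-frame grip [23.98 15.86 14.87] F [-3.22 -3.27  2.5 ] M [-0.56  0.52  0.02] yaw -5.94 t 14.3
```

Request:
{"op": "jog_arm", "data": {"plan": [[[0.02, 0, 0, 0, 0, 0], [0.02, 0, 0, 0, 0, 0], [0, 0, 0, 0, 0, 0]]]}}

```text
time_s: 14.6
position: [0.5466, 0.299, 0.0149]
tool_rot: [[0.104, 0.995, -0.001], [0.995, -0.104, -0.002], [-0.002, -0.001, -1.0]]
ft_force: [-3.6, -6.9, 2.0]
grip_width: 0.0389
```

```bash
python3 nf.py
```

```text
nest-frame grip [24.   16.78 14.9 ] F [-2.9  -7.27  1.98] M [-1.08  0.47  0.05] yaw -5.94 t 14.6
```

Request:
{"op": "jog_arm", "data": {"plan": [[[0.02, 0, 0, 0, 0, 0], [0, 0, 0, 0, 0, 0]]]}}

```text
time_s: 14.8
position: [0.5466, 0.2991, 0.0149]
tool_rot: [[0.104, 0.995, -0.002], [0.995, -0.104, -0.004], [-0.004, -0.001, -1.0]]
ft_force: [-4.8, -11.5, 5.9]
grip_width: 0.0389
```

```bash
python3 nf.py
```

```text
nest-frame grip [23.97 16.8  14.87] F [ -3.63 -11.9    5.85] M [-1.74  0.67  0.07] yaw -5.94 t 14.8
```

Request:
{"op": "jog_arm", "data": {"plan": [[[0.02, 0, -0.01, 0, 0, 0], [0.01, 0, 0, 0, 0, 0], [0, 0, 0, 0, 0, 0]]], "squeeze": 80}}

```text
time_s: 15.1
position: [0.5466, 0.2991, 0.0151]
tool_rot: [[0.104, 0.995, -0.002], [0.995, -0.104, -0.006], [-0.006, -0.002, -1.0]]
ft_force: [-4.0, -17.3, 4.6]
grip_width: 0.0387
```

```bash
python3 nf.py
```

```text
nest-frame grip [23.97 16.85 15.07] F [ -2.25 -17.62   4.6 ] M [-2.65  0.64  0.14] yaw -5.95 t 15.1
```

Request:
{"op": "jog_arm", "data": {"plan": [[[0, 0.02, 0, 0, 0, 0], [0, 0.02, 0, 0, 0, 0], [0, 0, 0, 0, 0, 0], [0, 0, 0, 0, 0, 0]]]}}

```text
time_s: 15.5
position: [0.5466, 0.2991, 0.0151]
tool_rot: [[0.103, 0.995, -0.006], [0.995, -0.103, -0.006], [-0.006, -0.005, -1.0]]
ft_force: [-11.5, -17.6, 9.8]
grip_width: 0.0386
```

```bash
python3 nf.py
```

```text
nest-frame grip [24.02 16.83 15.07] F [ -9.6  -18.7    9.79] M [-2.6   1.57  0.05] yaw -5.94 t 15.5
```

Both forces are building, but end-stop friction could be masking the side-stop load. I'll relax y, load x alone, then reload y, so that neither can be only friction.

Request:
{"op": "jog_arm", "data": {"plan": [[[-0.02, 0, -0.01, 0, 0, 0], [-0.02, 0, -0.01, 0, 0, 0], [0, 0.01, 0, 0, 0, 0], [0, 0.01, 0, 0, 0, 0], [0, 0, 0, 0, 0, 0]]]}}

```text
time_s: 16.0
position: [0.5467, 0.2991, 0.0152]
tool_rot: [[0.103, 0.995, -0.007], [0.995, -0.103, -0.003], [-0.004, -0.006, -1.0]]
ft_force: [-10.5, -7.6, 2.5]
grip_width: 0.0384
```

```bash
python3 nf.py
```

```text
nest-frame grip [24.06 16.84 15.16] F [-9.62 -8.62  2.54] M [-1.14  1.61  0.02] yaw -5.93 t 16.0
```

Request:
{"op": "jog_arm", "data": {"plan": [[[-0.01, 0.01, 0, 0, 0, 0], [-0.01, 0.01, 0, 0, 0, 0], [0, 0.01, 0, 0, 0, 0], [0, 0, 0, 0, 0, 0], [0, 0, 0, 0, 0, 0]]]}}

```text
time_s: 16.5
position: [0.5466, 0.2991, 0.0152]
tool_rot: [[0.103, 0.995, -0.009], [0.995, -0.103, -0.002], [-0.003, -0.008, -1.0]]
ft_force: [-15.9, -2.4, 4.6]
grip_width: 0.0381
```

```bash
python3 nf.py
```

```text
nest-frame grip [24.04 16.81 15.17] F [-15.55  -4.04   4.6 ] M [-0.44  2.37 -0.05] yaw -5.92 t 16.5
```

Request:
{"op": "jog_arm", "data": {"plan": [[[0.015, 0, -0.005, 0, 0, 0], [0.015, 0, 0, 0, 0, 0], [0.015, 0, 0, 0, 0, 0], [0.015, 0, 0, 0, 0, 0], [0.015, 0, 0, 0, 0, 0], [0, 0, 0, 0, 0, 0], [0, 0, 0, 0, 0, 0]]]}}

```text
time_s: 17.2
position: [0.5466, 0.2991, 0.0152]
tool_rot: [[0.103, 0.995, -0.011], [0.995, -0.103, -0.007], [-0.008, -0.01, -1.0]]
ft_force: [-16.8, -17.9, 8.1]
grip_width: 0.0388
```

```bash
python3 nf.py
```

```text
nest-frame grip [24.05 16.82 15.18] F [-14.92 -19.55   8.12] M [-2.79  2.52  0.04] yaw -5.93 t 17.2
```

Request:
{"op": "jog_arm", "data": {"plan": [[[0.015, 0, -0.01, 0, 0, 0], [0.015, 0, -0.01, 0, 0, 0], [0.015, 0, 0, 0, 0, 0], [0.015, 0, 0, 0, 0, 0], [0.01, 0, 0, 0, 0, 0], [0, 0, 0, 0, 0, 0], [0, 0, 0, 0, 0, 0], [0, 0, 0, 0, 0, 0]]]}}

```text
time_s: 18.0
position: [0.5466, 0.2991, 0.0152]
tool_rot: [[0.103, 0.995, -0.013], [0.995, -0.104, -0.012], [-0.014, -0.012, -1.0]]
ft_force: [-17.4, -31.4, 6.2]
grip_width: 0.0385
```

```bash
python3 nf.py
python3 - <<'E'
from h import *
v=[]
for n,(u,w) in(("scene",(250,180)),("top",(150,150))):
    im,d=vision.get_image(n); np.savez(f"/tmp/{n}3.npz",im=im,d=d);v.append(cv2.resize(im[w:w+120,u:u+100,::-1],None,fx=4,fy=4,interpolation=cv2.INTER_CUBIC))
cv2.imwrite("pics/a4.png",np.hstack(v))
E
```

```text
nest-frame grip [24.02 16.88 15.23] F [-14.12 -33.05   6.19] M [-4.8   2.44  0.1 ] yaw -5.95 t 18.0
```

View pics/a4.png

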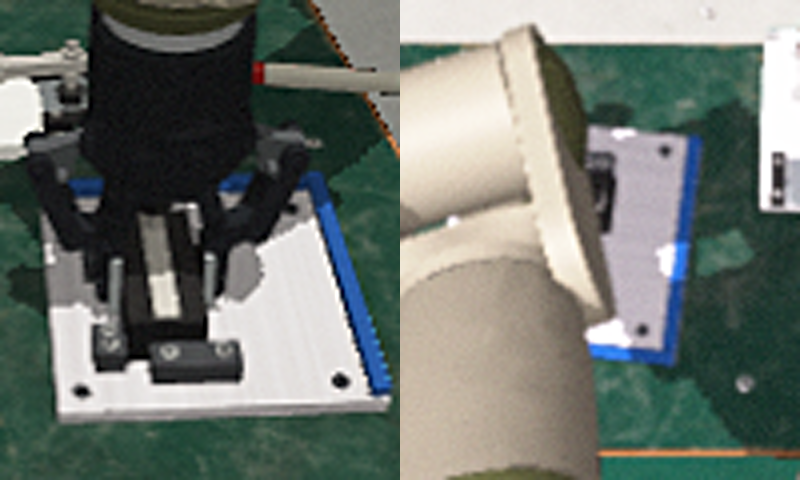

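The scene view shows the block in the corner. Its left long side is on the lugs (about crop (110,345)) and its plain end is on the end bar (about (195,350)). I'll hold briefly to check it's steady before handing in.

Request:
{"op": "jog_arm", "data": {"plan": [[[0, 0, 0, 0, 0, 0], [0, 0, 0, 0, 0, 0], [0, 0, 0, 0, 0, 0], [0, 0, 0, 0, 0, 0], [0, 0, 0, 0, 0, 0], [0, 0, 0, 0, 0, 0], [0, 0, 0, 0, 0, 0], [0, 0, 0, 0, 0, 0], [0, 0, 0, 0, 0, 0], [0, 0, 0, 0, 0, 0]]]}}

```text
time_s: 19.1
position: [0.5466, 0.2992, 0.0152]
tool_rot: [[0.103, 0.995, -0.013], [0.995, -0.104, -0.012], [-0.014, -0.012, -1.0]]
ft_force: [-18.1, -31.8, 7.6]
grip_width: 0.0385
```

```bash
python3 nf.py
python3 - <<'E'
from fit import *
# block pose in the corner from scene depth: top face plane, gap to stops
z=np.load("/tmp/scene3.npz"); W=cloud("scene",z["d"]); c,q=np.cos(np.radians(-5.87)),np.sin(np.radians(-5.87))
N=(W-[.521,.2848,0])@np.array([[c,-q,0],[q,c,0],[0,0,1]])*1000
m=(N[...,0]>9)&(N[...,0]<38)&(N[...,1]>30)&(N[...,1]<53)&(N[...,2]>28)&(N[...,2]<48)&(z["d"]>0)
P=N[m]; A=np.c_[P[:,:2],np.ones(len(P))]; k,_,_,_=np.linalg.lstsq(A,P[:,2],rcond=None); print(m.sum(),np.median(P[:,2]),k)
E
```

```text
nest-frame grip [24.01 16.91 15.25] F [-14.72 -33.52   7.56] M [-4.82  2.47  0.11] yaw -5.95 t 19.1
120 36.900107535722825 [-1.50288437e-02 -2.29634993e-02  3.81320666e+01]
```

```bash
python3 -c "
from rig import close_job; print(close_job())"
```

```text
the job is handed in; nothing more can be done
None
```

I picked up the larger black block, carried it over the toggle clamp and lowered it flat onto the nest floor. I then slid it gently onto the side stop and the end stop, and handed the job in at about 19 s, still gripping and pressing.

**Forces:** over a 1 s hold before handing in, the readings were steady.
- The wrist read about 15 N towards the side stop, 33 N towards the end stop and 7.6 N downwards, with a commanded grip of 80 N.
- The individual stop forces can't be measured directly. Allowing for friction of 1, at least 11 N should reach the end stop. The side stop should carry at least 7 N, from the reading with the end push relaxed.

**Position:**
- The tool stopped dead at nest x 24.0, y 16.9 mm. I expected 25 and 17.5 mm, so it is within the camera calibration error.
- The tool's yaw is within about 0.1° of the nest, and the thumb screw is away from the end stop.
- The last scene picture shows the block touching both stops. The arm hid most of it from the top camera.

**Small disagreements:**
- The tool leans about 0.018 rad under load.
- A rough depth fit gives the block a tilt of about 0.027 rad, under the 0.06 limit.
- The depth puts the block's top at 36.9 mm, where 37 mm was expected.

I didn't re-measure the grey box and the brown tape roll at the end. No planned move went near either of them.

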